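Hook the ochre-capped spice jar out from under the wall cabinet

TASK

Pick up the pull hook by its wooden handle, lower its steel crook round the back of the spice jar with the ochre-yellow cap, and draw the jar forward, sliding upright on the worktop, until it stands a few centimetres clear in front of the wall cabinet above it. Do not lift or tip the jar or touch it with the hand or arm, and leave the two red-capped jars where they are. Then lift the hook off over the jar, lay it flat on the worktop, no longer round the jar, and let go.

Things in the scene. Friction and masses are not known exactly. Their poses are not given: they have to be found in the camera images.
- hook_grip (a point): middle of the wooden handle of the loose pull hook (0.2 kg, lying flat), near its centre of mass, 13 mm above its underside; z up, x along the handle towards the crook. Handle 24 mm wide, 26 high, x -75 to +50 mm; then a 12 mm steel rod, its middle 3 mm below this point. The place where the tool lay stays free, to lay it back. Microwave: x > 0.62, y > -0.11 m, 0.28 high.
- hook_crook (a point): centre of the pull hook's open crook, 200 mm ahead of the handle point, same axes, 10 mm above the underside: a half circle of rod round the far side (radius 40 mm clear inside, 52 outside), the rod coming along its y- side, ending at y = +46 mm in a black ball; open towards the handle. Lower it over a jar from above; when pulled back, the jar sits 19 mm ahead of this point.
- ochre_jar_mid (a point): mid-height centre of the loose spice jar to fetch: round, 42 mm across, 96 tall, dark label, OCHRE-YELLOW cap, 0.1 kg, z up. It stands under the wall cabinet (front x = 0.68 m, underside 0.44 up), in a row along y with the two red-capped jars, any order, 95 to 115 mm apart in y; nothing else within 70 mm beside or 100 behind its centre; the worktop in front is free. It is wanted with its centre at about x = 0.60 m.
- red_jar_a_mid (a point): point at the mid-height centre of one red-capped jar, a loose round spice jar, 45 mm across and 106 mm tall, z axis up, with a red cap. A bystander: leave it alone.
- red_jar_b_mid (a point): point at the mid-height centre of the other red-capped jar, a loose round spice jar, 45 mm across and 106 mm tall, z axis up, with a red cap. A bystander: leave it alone.
Things that resemble listed ones, but are neither listed nor needed, are in the scene too. Of the things that look like the part that bears ochre_jar_mid, take the one that is farthest to the robot's right at the start.

How it is judged:
By the outcome, as a careful person would: the job done as asked, in the order asked, and still so for the second after the job is handed in, with the robot touching nothing.
It also fails if it takes over 64 s, if anything falls off the work surface, if the arm or the gripper's body presses on something with over 40 N, if the wrist force passes 120 N, or if a joint passes its speed limit or range.

ROBOT

A 6-joint arm with a two-finger parallel gripper is mounted at the origin on a cart in front of the work surface, level with it; the furniture and walls round the work are solid. World frame = base frame: x ahead of the robot, y to its left, z up, the work surface at z = 0. Lengths are in m, angles in rad, forces in N, time in s.
With the tool pointing down it reaches from about 0.3 to 0.775 m from the base axis. Payload 14.6 kg.
Tool frame: the origin (TCP) lies between the finger pads; the fingertips stand 14 mm ahead of it and the grasp point (between the pads) lies 5 mm behind it; z points along the fingers, y is the line along which they close (so a half turn about z gives the same grasp; the last joint's range is limited). The gripper opens to 94 mm and grips with 3 to 60 N. Pads are 16 mm wide; open, the fingers measure 119 mm over their backs; the gripper's body (75 mm by 177 mm) begins 78 mm behind the grasp point.
Start: joints at [1.097, 0.3, 1.521, -0, 1.321, -0.067], TCP at [0.218, 0.505, 0.219] pointing down, gripper open.
Joint ranges: [-3.03, 3.03], [-0.79, 2.21], [0.23, 2.52], [-1.04, 4.18], [0, 3.07], [-2.55, 2.55]. Speed limits (rad/s): [2.22, 2.22, 2.57, 3.14, 3.14, 3.14].

INTERFACE

Orientations are given as [roll, pitch, yaw] about the fixed x, y, z axes, in that order (R = Rz(yaw) Ry(pitch) Rx(roll)).
In Python, from station import ctrl gives the robot as it stands. The module is installed in compiled form; this text tells all that it offers.
- The arm moves only by the tool move_arm, never from a script. Its argument "targets" is a list of rows, each a list of 7 numbers: the opening, from -1 (shut) to 1 (fully open), then the shift along the tool's x, y, z in units of 50 mm (1.0 is 50 mm), then the turn, a rotation vector about the tool's x, y, z in rad. A call has 1 to 12 rows; each row is the pose to reach, as a shift and turn from the pose commanded when the call began, along the tool's axes at that moment; what a row does not reach only later rows make up. A row lasts 1/10 s, in which the tool goes at most 50 mm and 8.59 degrees, less where a joint would pass 70% of its speed; a pose out of reach is approached as far as the arm can. A call with a gripper value outside its range is refused whole. The fingers move at their own pace and stop on an object; "grip_force" is the grip in N (left out, the last holds). Time passes only in rows, so rows that repeat a pose let the fingers close. It gives the time, the measured TCP pose, the force, the opening and the grip force at its end, in the units of the state.
- ctrl.get_obs(): the state, without advancing time (a new reading comes with each control period).
- ctrl.camera(name): name is "scene" or "top" or "wrist"; returns (picture, depth): 400x640x3 uint8, red, green, blue; 400x640 float32, m along the optical axis (not along the pixel's ray), 0 where there is no reading.
- ctrl.camera_params(name): a dict with "intrinsics" (3x3 intrinsics, pixels), "k1" (the pictures are not rectified: a ray, as slopes to the right and down, at radius r is drawn at 1 + k1 r^2 times it, then the intrinsics apply), "rvec" (rotation vector, rad) and "tvec" (3), from world to camera coordinates, as OpenCV has them; the wrist camera has in their place "T_tool_cam" (4x4, takes a point from camera to tool coordinates, whose origin is the TCP and whose axes are the flange's). Camera axes: x right, y down, z forward; pixel columns grow to the right and rows downward; lengths in m; the calibration is good to about 2 mm. A picture is of the moment at which its call begins: read the wrist's pose just before it. camera_params takes no time and is no camera call.
- ctrl.hand_in(): hands the job in; it is judged then, once.
Trained networks look in the newest picture that a camera, given by its name, has taken for a name from the list of things; names that differ only in an ending like _2 or _b are one class to them, and where a whole thing is asked for, a point or a joint stands for the part that bears it (a point fixed in the world has none). Each returns a list of dicts, best first, with "score" (0 to 1); they miss things now and then, are a little off and sometimes report something else, mostly with a low value. They report only what shows in the picture. A call takes as long as a camera call. They do not tell look-alikes from the thing itself.
- ctrl.cut_out(camera, target): "region" (400x640 bool, what is visible of it) and "point" ([column, row] in pixels, amid what is visible of it).
- ctrl.tip_of(camera, target): "point" ([column, row] in pixels: a listed point, or the origin of a listed thing).
The state is a dict: "time_s": time; "qpos": joint angles; "joint_vel": joint speeds; "tau": joint torques, N m; "ee_pos": TCP position; "eef_rot": TCP orientation; "force": force on the tool from outside, world axes, zero at the start; "moment": the same for the moment, N m; "grip_width": finger opening in m; "grip_force": force on a finger pad.
Only numpy, scipy, OpenCV 4.12 (cv2) and the standard library are available. Lean on these libraries where they do the work, as an engineer would, in place of code of your own. Each camera call takes 0.05 s, during which the arm holds its last target. There are 200 camera calls.

## Working session

There is one attempt and no reset: what is moved stays moved. The work goes in short steps, Python scripts to look and compute and a tool call to move; the robot and the scene stay as the last step left them, time stands still between calls to the robot, and variables do not carry over. Pictures are saved under pics/ and viewed, at most 10 in all, crops included, and the job is handed in when it is done.

Besides the shell and the picture viewer there is one more tool, called after "Emit:" by a JSON object that holds its "name" and its "arguments". move_arm: Moves the arm, as the interface text tells. Its arguments: {"type":"object","properties":{"targets":{"type":"array"},"grip_force":{"type":"number"}},"required":["targets"]}

```bash
mkdir -p pics; cat > h.py <<'E'
import numpy as np, cv2
from scipy.spatial.transform import Rotation as R
from station import ctrl
def cam(name):
    """returns K,k1,T world<-cam"""
    o=ctrl.get_obs(); p=ctrl.camera_params(name); T=np.eye(4)
    if 'rvec' in p:
        Rm=cv2.Rodrigues(np.array(p['rvec'],float))[0]; T[:3,:3]=Rm.T; T[:3,3]=-Rm.T@np.array(p['tvec']).ravel()
    else:
        W=np.eye(4); W[:3,:3]=R.from_euler('xyz',o['eef_rot']).as_matrix() if np.size(o['eef_rot'])==3 else np.array(o['eef_rot']); W[:3,3]=o['ee_pos']
        T=W@np.array(p['T_tool_cam'])
    return np.array(p['intrinsics']),p['k1'],T
def ray(c,px):
    K,k1,T=c; d=np.array([(px[0]-K[0,2])/K[0,0],(px[1]-K[1,2])/K[1,1]]); s=d.copy()
    for _ in range(10): s=d/(1+k1*(s@s))
    return np.r_[s,1]
def at_depth(c,px,z): return (c[2]@np.r_[ray(c,px)*z,1])[:3]
def at_z(c,px,h):
    v=c[2][:3,:3]@ray(c,px); o=c[2][:3,3]; return o+v*(h-o[2])/v[2]
def proj(c,P):
    q=np.linalg.inv(c[2])@np.r_[P,1]; s=q[:2]/q[2]; s=s*(1+c[1]*(s@s)); return c[0][:2,:2]@s+c[0][:2,2]
def tri(c1,p1,c2,p2):
    A=[];b=[]
    for c,p in((c1,p1),(c2,p2)):
        v=c[2][:3,:3]@ray(c,p); v/=np.linalg.norm(v); M=np.eye(3)-np.outer(v,v); A.append(M);b.append(M@c[2][:3,3])
    return np.linalg.lstsq(np.vstack(A),np.hstack(b),rcond=None)[0]
def save(n,im): cv2.imwrite('pics/'+n+'.png',im[:,:,::-1])
E
python3 - <<'E'
from h import *
np.set_printoptions(precision=3,suppress=True)
for n in('scene','top','wrist'):
    c=cam(n); im,d=ctrl.camera(n); save(n+'0',im); np.savez('pics/%s0.npz'%n,d=d,im=im); print(n,c[2][:3,3])
    for t in('hook_grip','hook_crook','ochre_jar_mid','red_jar_a_mid'):
        for r in ctrl.tip_of(n,t):
            p=r['point']; z=d[min(399,int(p[1])),min(639,int(p[0]))]
            print(t,round(r['score'],2),np.array(p),at_depth(c,p,z) if z>0 else None)
print(ctrl.get_obs())
E
python3 -c "
import cv2,numpy as np
" 
```

```text
scene [-0.188 -0.529  0.803]
hook_grip 0.95 [293.8 233.6] [ 0.459 -0.032  0.025]
hook_crook 0.76 [254.2 204.2] [0.523 0.167 0.001]
hook_crook 0.19 [448.8 225.7] [ 0.674 -0.402  0.066]
ochre_jar_mid 0.82 [386.5 193.7] [ 0.716 -0.196  0.064]
ochre_jar_mid 0.76 [328.4 204.3] [ 0.576 -0.075  0.069]
red_jar_a_mid 0.98 [449.  224.9] [ 0.672 -0.403  0.071]
top [ 0.464 -0.06   1.122]
hook_grip 0.87 [314.1 252.1] [ 0.464 -0.03   0.022]
hook_crook 0.81 [245.  230.2] [0.518 0.154 0.005]
ochre_jar_mid 0.94 [376.4 148.1] [ 0.725 -0.181  0.096]
ochre_jar_mid 0.55 [320.4 203.1] [ 0.583 -0.044  0.099]
red_jar_a_mid 0.71 [459.2 165.3] [ 0.684 -0.385  0.106]
wrist [0.154 0.533 0.384]
{'time_s': 0.75, 'qpos': array([ 1.097,  0.3  ,  1.521,  0.   ,  1.321, -0.067]), 'joint_vel': array([ 0.001,  0.   , -0.   , -0.001,  0.001, -0.001]), 'tau': array([ -0.001, -53.161, -35.289,   0.071,   0.021,  -0.   ]), 'ee_pos': array([0.218, 0.505, 0.219]), 'eef_rot': array([-3.142, -0.   ,  2.735]), 'force': array([ 0.531, -0.076,  0.037]), 'moment': array([-0.025,  0.015, -0.053]), 'grip_force': 0.0, 'grip_width': 0.09440873413168446}
```

View pics/scene0.png

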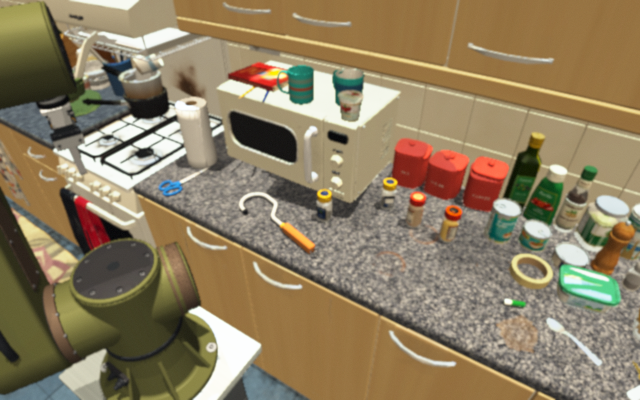

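View pics/top0.png

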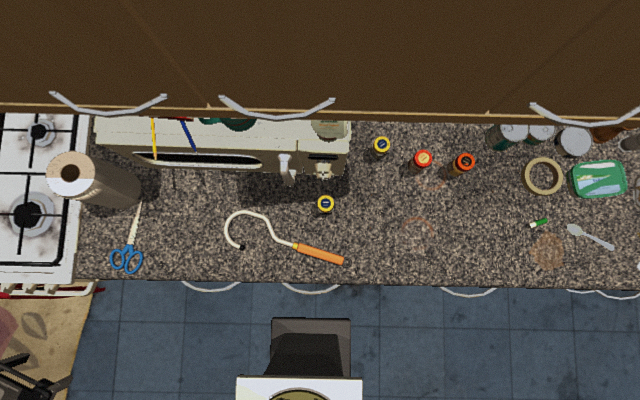

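The scene view shows the hook's handle at (294,234) and its crook at (254,204). There are two ochre caps: the rightmost is at (388,185), in a row with the red jars at (416,205) and (452,220), and the decoy is at (325,200). The top view agrees: target (381,145), decoy (326,204), reds (423,158) and (465,162).

```bash
python3 - <<'E'
from h import *
np.set_printoptions(precision=4,suppress=True)
cs,ct=cam('scene'),cam('top')
ds,dt=np.load('pics/scene0.npz'),np.load('pics/top0.npz')
for n,a,b in(('grip',(293.8,233.6),(314.1,252.1)),('crook',(254.2,204.2),(245,230.2)),('jar',(386.5,193.7),(376.4,148.1)),('decoy',(328.4,204.3),(320.4,203.1)),('red',(449,224.9),(459.2,165.3))):
    P=tri(cs,a,ct,b); print(n,P,proj(cs,P)-a,proj(ct,P)-b)
# handle by colour
im=dt['im']; hsv=cv2.cvtColor(im,cv2.COLOR_RGB2HSV)
m=(cv2.inRange(hsv,(5,150,120),(20,255,255))>0); m[:230]=0; m[:,:270]=0; m[:,360:]=0
ys,xs=np.nonzero(m); P=np.array([at_z(ct,(x,y),.022) for x,y in zip(xs,ys)])[:,:2]
c=P.mean(0); u=np.linalg.svd(P-c)[2][0]; s=(P-c)@u; print('handle',len(P),c,u,np.degrees(np.arctan2(u[1],u[0])),s.min(),s.max())
# cap centres by depth/colour in top: pixels yellow / red at cap height
for nm,lo,hi,h in(('yel',(20,120,120),(35,255,255),.096),('red',(0,150,100),(12,255,255),.106)):
    m=cv2.inRange(hsv,lo,hi); m[:120]=0; m[225:]=0; m[:,:300]=0; m[:,500:]=0
    m=cv2.morphologyEx(m,cv2.MORPH_CLOSE,np.ones((7,7)))
    n,l,st,ce=cv2.connectedComponentsWithStats(m)
    for i in range(1,n):
        if st[i,4]>30: print(nm,st[i],ce[i],at_z(ct,ce[i],h))
E
```

```text
grip [ 0.4641 -0.0295  0.0193] [ 0.202  -0.0078] [-0.1816  0.1288]
crook [0.5157 0.1557 0.0106] [0.9919 0.0126] [-0.9691  0.7071]
jar [ 0.7381 -0.1874  0.0462] [-0.0685  0.0112] [ 0.0702 -0.0419]
decoy [ 0.5953 -0.0521  0.0443] [-3.4085  0.1859] [ 3.3605 -2.1027]
red [ 0.6946 -0.4006  0.0527] [ 0.5397 -0.1158] [-0.5361  0.2734]
handle 440 [ 0.4615 -0.0436] [-0.2818 -0.9595] -106.36853682630512 -0.07239258010225272 0.06340071697808529
yel [374 136  16  16 158] [381.481  143.5127] [ 0.7374 -0.194   0.096 ]
yel [419 153  10  10  62] [423.4355 157.7419] [ 0.7033 -0.2991  0.096 ]
yel [318 195  16  17 155] [325.3742 202.8581] [ 0.5844 -0.0565  0.096 ]
red [414 150  18  17 164] [422.7622 157.7317] [ 0.7009 -0.2951  0.106 ]
red [458 153  17  17 242] [465.814  160.9587] [ 0.6952 -0.4016  0.106 ]
```

```bash
cat >> h.py <<'E'
def Rt(o): return R.from_euler('xyz',o['eef_rot'])
def go(xyz,yaw):
    o=ctrl.get_obs(); D=R.from_euler('xyz',[np.pi,0,yaw]); r=Rt(o)
    return np.round(np.r_[r.inv().apply(np.array(xyz)-o['ee_pos'])/.05,(r.inv()*D).as_rotvec()],3)
E
python3 -c "
from h import *
print(go([.464,-.030,.17],1.295))"
```

```text
[-8.76  -7.879  0.989 -0.    -0.     1.44 ]
```

Emit:
{"name": "move_arm", "arguments": {"targets": [[0.2,-0.7,-0.63,0.08,0,0,0.12],[0.2,-1.4,-1.26,0.16,0,0,0.24],[0.2,-2.1,-1.89,0.24,0,0,0.36],[0.2,-2.8,-2.52,0.32,0,0,0.48],[0.2,-3.5,-3.15,0.4,0,0,0.6],[0.2,-4.2,-3.78,0.48,0,0,0.72],[0.2,-4.9,-4.41,0.56,0,0,0.84],[0.2,-5.6,-5.04,0.64,0,0,0.96],[0.2,-6.3,-5.67,0.72,0,0,1.08],[0.2,-7.0,-6.3,0.8,0,0,1.2],[0.2,-7.7,-6.93,0.88,0,0,1.32],[0.2,-8.3,-7.47,0.94,0,0,1.38]]}}

```text
time_s: 1.95
ee_pos: [0.4515, -0.0044, 0.1725]
eef_rot: [3.141, -0.0, 1.349]
force: [0.3, 0.5, -0.6]
grip_width: 0.0565
grip_force: 0.0
```

```bash
python3 -c "
from h import *
print(ctrl.get_obs()['ee_pos'],go([.464,-.030,.17],1.295))"
```

```text
[ 0.45153885 -0.00439604  0.17246115] [-0.445  0.356  0.049  0.001 -0.     0.054]
```

Emit:
{"name": "move_arm", "arguments": {"targets": [[0.2,-0.44,0.36,0.05,0,0,0.055],[0.2,-0.44,0.36,0.05,0,0,0.055],[0.2,-0.44,0.36,0.05,0,0,0.055]]}}

```text
time_s: 2.25
ee_pos: [0.4637, -0.0276, 0.1698]
eef_rot: [-3.141, -0.0, 1.299]
force: [0.2, 1.3, 0.2]
grip_width: 0.0566
grip_force: 0.0
```

```bash
python3 - <<'E'
from h import *
np.set_printoptions(precision=4,suppress=True)
c=cam('wrist'); im,d=ctrl.camera('wrist'); save('w1',im)
print(ctrl.get_obs()['ee_pos'],ctrl.get_obs()['eef_rot'],c[2][:3,3])
for t,h in(('hook_grip',.013),('hook_crook',.01)):
    for r in ctrl.tip_of('wrist',t): print(t,r['score'],r['point'],at_z(c,r['point'],h))
hsv=cv2.cvtColor(im,cv2.COLOR_RGB2HSV)
m=cv2.inRange(hsv,(5,150,100),(20,255,255)); n,l,st,ce=cv2.connectedComponentsWithStats(m); i=1+st[1:,4].argmax()
ys,xs=np.nonzero(l==i); sel=slice(None,None,10)
P=np.array([at_z(c,p,.02) for p in zip(xs[sel],ys[sel])])[:,:2]
m0=P.mean(0); u=np.linalg.svd(P-m0)[2][0]; s=(P-m0)@u; w=(P-m0)@[-u[1],u[0]]
print(st[i],m0,u,np.arctan2(u[1],u[0])%np.pi,s.min(),s.max(),w.min(),w.max())
dd=d[l==i]; print('top z',np.median([at_depth(c,(x,y),d[y,x])[2] for x,y in zip(xs[sel],ys[sel])]))
E
```

```text
[ 0.4636 -0.0271  0.1699] [-3.1413 -0.0001  1.3004] [0.4834 0.0402 0.3341]
hook_grip 0.8 [327.0, 189.1] [ 0.4672 -0.0325  0.013 ]
[ 313  137   27  130 1791] [ 0.4643 -0.0321] [-0.2982 -0.9545] 1.2679576453659651 -0.04942516725862644 0.0743989526357134 -0.009954676232678435 0.01322097886841459
top z 0.02458544027319004
```

View pics/w1.png

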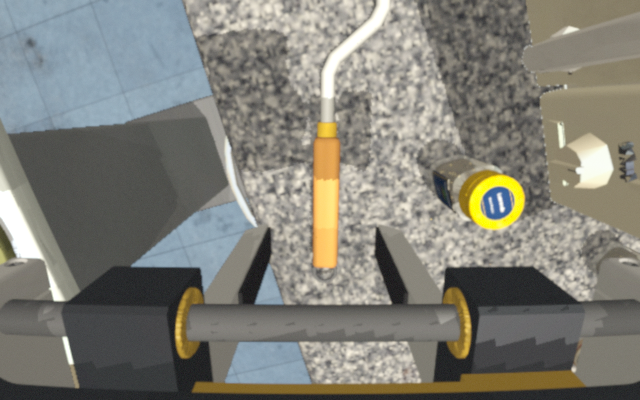

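The wrist view shows the handle from (326,125) to (325,265), between the fingers and parallel to tool x. The decoy jar is at (495,200), clear of the gripper.

```bash
python3 -c "
from h import *
print(go([.465,-.032,.019],1.285))"
```

```text
[-0.096  0.054  3.023  0.    -0.     0.016]
```

Emit:
{"name": "move_arm", "arguments": {"targets": [[0.2,-0.09,0.05,0.6,0,0,0.016],[0.2,-0.09,0.05,1.2,0,0,0.016],[0.2,-0.09,0.05,1.7,0,0,0.016],[0.2,-0.09,0.05,2.2,0,0,0.016],[0.2,-0.09,0.05,2.6,0,0,0.016],[0.2,-0.09,0.05,2.85,0,0,0.016],[0.2,-0.09,0.05,3.0,0,0,0.016],[0.2,-0.09,0.05,3.02,0,0,0.016],[0.2,-0.09,0.05,3.02,0,0,0.016]]}}

```text
time_s: 3.3
ee_pos: [0.4654, -0.0324, 0.0195]
eef_rot: [3.141, -0.0, 1.284]
force: [-0.3, 0.8, 0.2]
grip_width: 0.0564
grip_force: 0.0
```

Emit:
{"name": "move_arm", "arguments": {"targets": [[-0.3,0,0,0,0,0,0],[-0.6,0,0,0,0,0,0],[-1,0,0,0,0,0,0],[-1,0,0,0,0,0,0],[-1,0,0,0,0,0,0],[-1,0,0,0,0,0,0],[-1,0,0,0,0,0,0],[-1,0,0,0,0,0,0]], "grip_force": 40}}

```text
time_s: 4.1
ee_pos: [0.4651, -0.0325, 0.0191]
eef_rot: [3.141, 0.0, 1.284]
force: [-0.7, 0.5, 4.7]
grip_width: 0.0233
grip_force: 40.0
```

Emit:
{"name": "move_arm", "arguments": {"targets": [[-1,0,0,-0.3,0,0,0],[-1,0,0,-0.8,0,0,0],[-1,0,0,-1.4,0,0,0],[-1,0,0,-2.0,0,0,0],[-1,0,0,-2.6,0,0,0],[-1,0,0,-3.1,0,0,0],[-1,0,0,-3.5,0,0,0],[-1,0,0,-3.6,0,0,0],[-1,0,0,-3.6,0,0,0]]}}

```text
time_s: 5.0
ee_pos: [0.465, -0.0325, 0.1987]
eef_rot: [3.141, -0.0, 1.284]
force: [0.1, 0.1, -2.7]
grip_width: 0.0238
grip_force: 40.0
```

```bash
python3 -c "
from h import *
print(ctrl.get_obs()['ee_pos'],go([.345,-.19,.20],0.9),go([.345,-.19,.20],0))"
```

```text
[ 0.46501956 -0.03247125  0.19873596] [-3.701 -1.41  -0.026  0.    -0.     0.384] [-3.701 -1.41  -0.026  0.    -0.     1.284]
```

Emit:
{"name": "move_arm", "arguments": {"targets": [[-1,-0.3,-0.11,0,0,0,0],[-1,-0.8,-0.3,0,0,0,0.03],[-1,-1.4,-0.53,0,0,0,0.08],[-1,-2.0,-0.76,0,0,0,0.15],[-1,-2.6,-0.99,0,0,0,0.23],[-1,-3.1,-1.18,0,0,0,0.32],[-1,-3.5,-1.33,0,0,0,0.42],[-1,-3.7,-1.41,0,0,0,0.52],[-1,-3.7,-1.41,0,0,0,0.62],[-1,-3.7,-1.41,0,0,0,0.72],[-1,-3.7,-1.41,0,0,0,0.82],[-1,-3.7,-1.41,0,0,0,0.92]]}}

```text
time_s: 6.2
ee_pos: [0.3445, -0.1897, 0.1974]
eef_rot: [-3.14, 0.001, 0.36]
force: [-0.8, -0.5, -2.5]
grip_width: 0.0237
grip_force: 40.0
```

Emit:
{"name": "move_arm", "arguments": {"targets": [[-1,0,0,0,0,0,0.1],[-1,0,0,0,0,0,0.2],[-1,0,0,0,0,0,0.28],[-1,0,0,0,0,0,0.34],[-1,0,0,0,0,0,0.364],[-1,0,0,0,0,0,0.364],[-1,0,0,0,0,0,0.364],[-1,0,0,0,0,0,0.364]]}}

```text
time_s: 7.0
ee_pos: [0.345, -0.1899, 0.1987]
eef_rot: [-3.141, 0.0, 0.001]
force: [0.0, -0.3, -1.8]
grip_width: 0.0236
grip_force: 40.0
```

```bash
python3 - <<'E'
from h import *
np.set_printoptions(precision=4,suppress=True)
o=ctrl.get_obs(); print(o['ee_pos'],o['eef_rot'])
C={};D={}
ims=[]
for n in('scene','top'):
    C[n]=cam(n); im,d=ctrl.camera(n); ims.append(im); np.savez('pics/%s1.npz'%n,im=im,d=d)
    D[n]={t:ctrl.tip_of(n,t) for t in('hook_grip','hook_crook','ochre_jar_mid')}
    for t in D[n]: print(n,t,[(round(r['score'],2),r['point']) for r in D[n][t]])
for t in('hook_grip','hook_crook'):
    if D['scene'][t] and D['top'][t]: print(t,tri(C['scene'],D['scene'][t][0]['point'],C['top'],D['top'][t][0]['point']))
save('st1',np.vstack([ims[0][100:350],ims[1][80:380]]))
E
```

```text
[ 0.345  -0.1899  0.1987] [-3.1414  0.0003  0.0007]
scene hook_grip [(0.57, [314.8, 234.9])]
scene hook_crook [(0.7, [361.1, 189.1])]
scene ochre_jar_mid [(0.98, [387.8, 192.6])]
top hook_grip []
top hook_crook [(0.66, [385.4, 217.7])]
top ochre_jar_mid [(0.56, [377.6, 149.3]), (0.51, [325.2, 204.7])]
hook_crook [ 0.543  -0.1906  0.192 ]
```

View pics/st1.png

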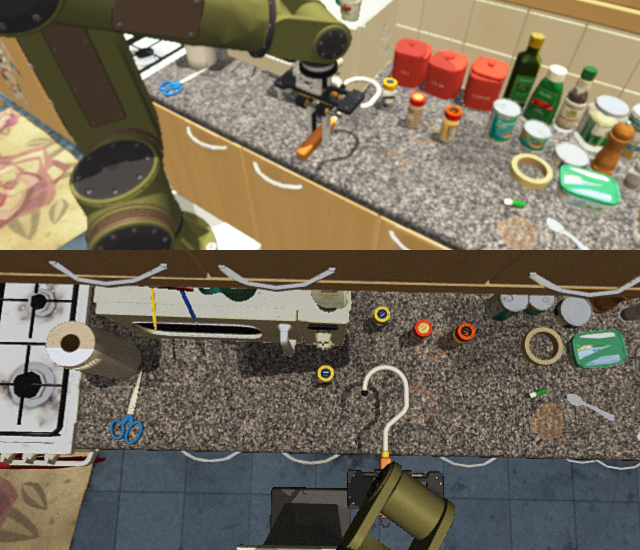

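The view shows the crook at top-image (385,218), level and aligned with x; tri gives the crook at TCP+(0.198,0,-0.007). The jars are undisturbed.

Emit:
{"name": "move_arm", "arguments": {"targets": [[-1,0.3,0,0,0,0,0],[-1,0.8,0,0,0,0,0],[-1,1.4,0,0,0,0,0],[-1,2.0,0,0,0,0,0],[-1,2.6,0,0,0,0,0],[-1,3.1,0,0,0,0,0],[-1,3.5,0,0,0,0,0],[-1,3.75,0,0,0,0,0],[-1,3.84,0.02,0,0,0,0],[-1,3.84,0.02,0,0,0,0],[-1,3.84,0.02,0,0,0,0]]}}

```text
time_s: 8.5
ee_pos: [0.5366, -0.1911, 0.1989]
eef_rot: [-3.142, 0.0, -0.0]
force: [-0.3, 0.6, -1.9]
grip_width: 0.0236
grip_force: 40.0
```

```bash
python3 - <<'E'
from h import *
np.set_printoptions(precision=4,suppress=True)
o=ctrl.get_obs(); print(o['ee_pos'],o['eef_rot'])
ims=[];C={};D={}
for n in('scene','top','wrist'):
    C[n]=cam(n); im,d=ctrl.camera(n); ims.append(im)
    D[n]={t:ctrl.tip_of(n,t) for t in('hook_crook','ochre_jar_mid')}
    for t in D[n]: print(n,t,[(round(r['score'],2),r['point']) for r in D[n][t]])
for a,b in(('scene','top'),('wrist','scene'),('wrist','top')):
  for t in D[a]:
    for x in D[a][t][:2]:
      for y in D[b][t][:2]: print(a,b,t,tri(C[a],x['point'],C[b],y['point']))
big=lambda im,y,x:cv2.resize(im[y:y+150,x:x+200],None,fx=2,fy=2)
save('st2',np.vstack([np.hstack([big(ims[0],120,300),big(ims[1],80,290)]),cv2.resize(ims[2],(480,300),interpolation=cv2.INTER_AREA) if 0 else np.pad(cv2.resize(ims[2],(480,300)),((0,0),(0,320),(0,0)))]))
E
```

```text
[ 0.5366 -0.1911  0.1989] [-3.1415  0.0003 -0.0004]
scene hook_crook [(0.67, [393.3, 154.4])]
scene ochre_jar_mid [(0.89, [388.1, 194.9]), (0.69, [326.7, 204.9])]
top hook_crook [(0.71, [384.6, 221.7])]
top ochre_jar_mid [(0.91, [378.0, 146.8]), (0.64, [321.7, 206.0]), (0.56, [459.2, 161.5])]
wrist hook_crook []
wrist ochre_jar_mid [(0.79, [171.8, 136.1])]
scene top hook_crook [ 0.546  -0.2154  0.2984]
scene top ochre_jar_mid [ 0.743  -0.1919  0.0402]
scene top ochre_jar_mid [ 0.6093 -0.1377  0.1182]
scene top ochre_jar_mid [ 0.6671 -0.1199  0.0624]
scene top ochre_jar_mid [ 0.5862 -0.054   0.0493]
wrist scene ochre_jar_mid [ 0.5968 -0.1848  0.1849]
wrist scene ochre_jar_mid [ 0.5849 -0.0617  0.056 ]
wrist top ochre_jar_mid [ 0.6336 -0.1691  0.3557]
wrist top ochre_jar_mid [ 0.5831 -0.0473  0.0296]
```

View pics/st2.png

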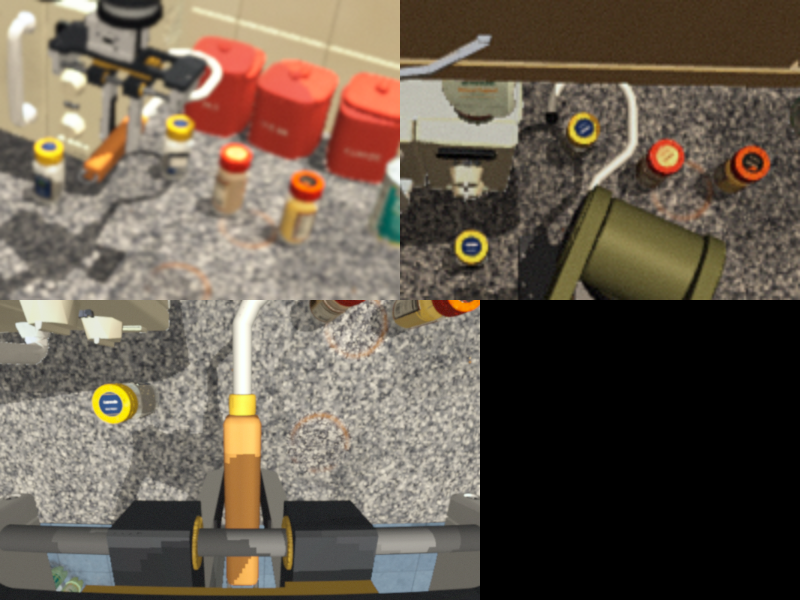

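The view shows the crook above the target jar in the top picture (inset jar ~(583,128), ball (553,118), rod (635,120)), free of the microwave and the red jar. I'll lower it now.

Emit:
{"name": "move_arm", "arguments": {"targets": [[-1,0.06,0,0.2,0,0,0],[-1,0.06,0,0.5,0,0,0],[-1,0.06,0,0.8,0,0,0],[-1,0.06,0,1.1,0,0,0],[-1,0.06,0,1.35,0,0,0],[-1,0.06,0,1.55,0,0,0],[-1,0.06,0,1.7,0,0,0],[-1,0.06,0,1.8,0,0,0],[-1,0.06,0,1.8,0,0,0]]}}

```text
time_s: 9.85
ee_pos: [0.5399, -0.1909, 0.1085]
eef_rot: [-3.141, 0.001, -0.0]
force: [0.6, 1.4, -1.8]
grip_width: 0.0236
grip_force: 40.0
```

```bash
python3 - <<'E'
from h import *
ims=[]
for n in('scene','top'):
    c=cam(n); im,d=ctrl.camera(n); ims.append(im)
    print(n,[(t,[(round(r['score'],2),r['point']) for r in ctrl.tip_of(n,t)]) for t in('hook_crook','ochre_jar_mid')])
    print(n, proj(c,[.738,-.192,.109]))
big=lambda im,y,x:cv2.resize(im[y:y+120,x:x+100],None,fx=4,fy=4,interpolation=cv2.INTER_CUBIC)
save('st3',np.hstack([big(ims[0],130,350),big(ims[1],90,335)]))
print(ctrl.get_obs()['ee_pos'],ctrl.get_obs()['force'])
E
```

```text
scene [('hook_crook', [(0.68, [391.8, 180.4])]), ('ochre_jar_mid', [(0.69, [323.8, 205.0]), (0.61, [388.4, 192.7])])]
scene [389.91785185 177.69083696]
top [('hook_crook', [(0.58, [377.0, 142.1])]), ('ochre_jar_mid', [(0.62, [376.8, 149.1]), (0.52, [326.5, 201.8])])]
top [381.35500641 141.92302613]
[ 0.54022273 -0.19105062  0.1093719 ] [ 0.09881556 -0.52971888 -1.9483064 ]
```

View pics/st3.png

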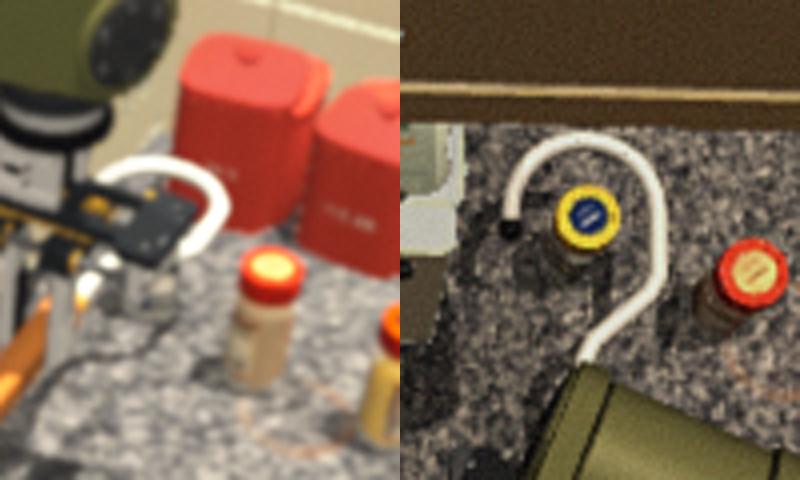

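The top crop shows the jar cap (587,217) centred in the crook. I'll lower it to 5 mm above the worktop.

Emit:
{"name": "move_arm", "arguments": {"targets": [[-1,0,0,0.15,0,0,0],[-1,0,0,0.4,0,0,0],[-1,0,0,0.7,0,0,0],[-1,0,0,1.0,0,0,0],[-1,0,0,1.25,0,0,0],[-1,0,0,1.45,0,0,0],[-1,0,0,1.6,0,0,0],[-1,0,0,1.7,0,0,0],[-1,0,0,1.7,0,0,0],[-1,0,0,1.7,0,0,0]]}}

```text
time_s: 11.15
ee_pos: [0.5403, -0.1911, 0.0243]
eef_rot: [3.141, -0.001, -0.0]
force: [-0.5, -0.1, -2.2]
grip_width: 0.0238
grip_force: 40.0
```

Emit:
{"name": "move_arm", "arguments": {"targets": [[-1,-0.06,0,0,0,0,0],[-1,-0.13,0,0,0,0,0],[-1,-0.19,0,0,0,0,0],[-1,-0.24,0,0,0,0,0],[-1,-0.28,0,0,0,0,0],[-1,-0.32,0,0,0,0,0],[-1,-0.36,0,0,0,0,0],[-1,-0.4,0,0,0,0,0],[-1,-0.45,0,0,0,0,0],[-1,-0.52,0,0,0,0,0],[-1,-0.6,0,0,0,0,0],[-1,-0.68,0,0,0,0,0]]}}

```text
time_s: 12.35
ee_pos: [0.5057, -0.191, 0.024]
eef_rot: [3.142, -0.0, -0.0]
force: [0.5, -0.7, -2.2]
grip_width: 0.0237
grip_force: 40.0
```

Emit:
{"name": "move_arm", "arguments": {"targets": [[-1,-0.09,0,0,0,0,0],[-1,-0.19,0,0,0,0,0],[-1,-0.29,0,0,0,0,0],[-1,-0.39,0,0,0,0,0],[-1,-0.49,0,0,0,0,0],[-1,-0.59,0,0,0,0,0],[-1,-0.69,0,0,0,0,0],[-1,-0.79,0,0,0,0,0],[-1,-0.88,0,0,0,0,0],[-1,-0.95,0,0,0,0,0],[-1,-0.99,0,0,0,0,0],[-1,-1.0,0,0,0,0,0]]}}

```text
time_s: 13.55
ee_pos: [0.4559, -0.191, 0.024]
eef_rot: [3.142, -0.0, -0.0]
force: [0.7, -1.2, -2.7]
grip_width: 0.0237
grip_force: 40.0
```

```bash
python3 - <<'E'
from h import *
np.set_printoptions(precision=4,suppress=True)
C={};D={};o=ctrl.get_obs(); print(o['ee_pos'],o['force'])
for n in('scene','top'):
    C[n]=cam(n); im,d=ctrl.camera(n); 
    D[n]=ctrl.tip_of(n,'ochre_jar_mid'); print(n,[(round(r['score'],2),r['point'],at_z(C[n],r['point'],.048)) for r in D[n]])
    hsv=cv2.cvtColor(im,cv2.COLOR_RGB2HSV); m=cv2.inRange(hsv,(20,120,120),(35,255,255)); m=cv2.morphologyEx(m,cv2.MORPH_CLOSE,np.ones((7,7)))
    k,l,st,ce=cv2.connectedComponentsWithStats(m)
    for i in range(1,k):
        p=at_z(C[n],ce[i],.092)
        if st[i,4]>50 and abs(p[1]+.15)<.15: print('cap',ce[i],p)
    save(n+'4',im)
E
```

```text
[ 0.4559 -0.191   0.024 ] [ 0.7376 -1.2182 -2.7477]
scene [(0.97, [373.8, 203.8], array([ 0.6711, -0.1767,  0.048 ])), (0.55, [325.4, 206.1], array([ 0.5857, -0.0594,  0.048 ]))]
cap [490.5124  78.5868] [ 1.7465 -0.2578  0.092 ]
cap [344.1619 161.4286] [ 0.7651 -0.0204  0.092 ]
cap [377.7219 193.6036] [ 0.6692 -0.1863  0.092 ]
cap [322.8803 196.3419] [ 0.5742 -0.0577  0.092 ]
cap [196.2602 371.5068] [-0.0002 -0.1344  0.092 ]
cap [107.2292 390.5938] [-0.1172 -0.0239  0.092 ]
top [(0.61, [372.9, 173.3], array([ 0.6701, -0.1782,  0.048 ])), (0.48, [458.7, 164.3], array([ 0.699 , -0.4023,  0.048 ]))]
cap [423.2656 158.0625] [ 0.7034 -0.2996  0.092 ]
cap [378.1613 169.0258] [ 0.6728 -0.1864  0.092 ]
cap [325.2893 202.9308] [ 0.5847 -0.0563  0.092 ]
cap [397.2744 259.3195] [ 0.4513 -0.2334  0.092 ]
```

The jar slides upright to about (0.671,-0.183), so I'll continue.

Emit:
{"name": "move_arm", "arguments": {"targets": [[-1,-0.05,0,0,0,0,0],[-1,-0.12,0,0,0,0,0],[-1,-0.2,0,0,0,0,0],[-1,-0.29,0,0,0,0,0],[-1,-0.38,0,0,0,0,0],[-1,-0.47,0,0,0,0,0],[-1,-0.56,0,0,0,0,0],[-1,-0.65,0,0,0,0,0],[-1,-0.74,0,0,0,0,0],[-1,-0.83,0,0,0,0,0],[-1,-0.92,0,0,0,0,0],[-1,-1.0,0,0,0,0,0]]}}

```text
time_s: 14.95
ee_pos: [0.4057, -0.1909, 0.024]
eef_rot: [-3.142, 0.0, -0.0]
force: [0.1, -0.2, -2.8]
grip_width: 0.0236
grip_force: 40.0
```

Emit:
{"name": "move_arm", "arguments": {"targets": [[-1,-0.07,0,0,0,0,0],[-1,-0.14,0,0,0,0,0],[-1,-0.21,0,0,0,0,0],[-1,-0.28,0,0,0,0,0],[-1,-0.34,0,0,0,0,0],[-1,-0.39,0,0,0,0,0],[-1,-0.42,0,0,0,0,0],[-1,-0.44,0,0,0,0,0],[-1,-0.44,0,0,0,0,0],[-1,-0.44,0,0,0,0,0]]}}

```text
time_s: 15.95
ee_pos: [0.3841, -0.1909, 0.0239]
eef_rot: [-3.142, 0.0, -0.0]
force: [-0.6, 0.1, -2.1]
grip_width: 0.0239
grip_force: 40.0
```

```bash
cat > look.py <<'E'
from h import *
import sys
np.set_printoptions(precision=4,suppress=True)
C={};D={};o=ctrl.get_obs(); print(o['ee_pos'],o['force']); ims={}
for n in('scene','top'):
    C[n]=cam(n); im,d=ctrl.camera(n); ims[n]=im
    D[n]=ctrl.tip_of(n,'ochre_jar_mid'); print(n,[(round(r['score'],2),at_z(C[n],r['point'],.048)) for r in D[n]])
    hsv=cv2.cvtColor(im,cv2.COLOR_RGB2HSV); m=cv2.inRange(hsv,(20,120,120),(35,255,255)); m=cv2.morphologyEx(m,cv2.MORPH_CLOSE,np.ones((7,7)))
    k,l,st,ce=cv2.connectedComponentsWithStats(m)
    for i in range(1,k):
        p=at_z(C[n],ce[i],.092)
        if st[i,4]>50 and abs(p[1]+.15)<.15 and .5<p[0]<.8: print('cap',ce[i],p)
big=lambda im,y,x:cv2.resize(im[y:y+130,x:x+200],None,fx=2,fy=2,interpolation=cv2.INTER_CUBIC)
save(sys.argv[1],np.hstack([big(ims['scene'],150,260),big(ims['top'],130,290)]))
E
python3 look.py st5
```

```text
[ 0.3841 -0.1909  0.0239] [-0.6255  0.074  -2.0939]
scene [(0.56, array([ 0.603 , -0.1888,  0.048 ]))]
cap [331.8171 181.3891] [ 0.6502 -0.0423  0.092 ]
cap [366.5956 207.2295] [ 0.597  -0.1868  0.092 ]
top [(0.6, array([ 0.5922, -0.1817,  0.048 ])), (0.55, array([ 0.5817, -0.0536,  0.048 ]))]
cap [378.3188 197.6813] [ 0.6006 -0.1871  0.092 ]
cap [325.3742 202.8581] [ 0.5849 -0.0565  0.092 ]
```

View pics/st5.png

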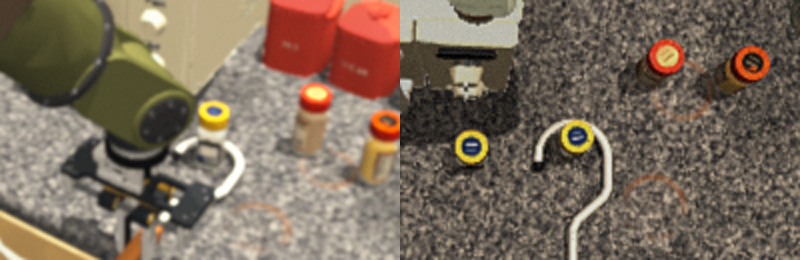

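The view shows the jar upright inside the crook at about (0.599,-0.187), in front of the cabinet. I'll centre the crook again, then lift.

Emit:
{"name": "move_arm", "arguments": {"targets": [[-1,0.04,-0.01,0,0,0,0],[-1,0.1,-0.03,0,0,0,0],[-1,0.18,-0.05,0,0,0,0],[-1,0.26,-0.07,0,0,0,0],[-1,0.33,-0.08,0,0,0,0],[-1,0.36,-0.08,0,0,0,0],[-1,0.36,-0.08,0,0,0,0],[-1,0.36,-0.08,0,0,0,0]]}}

```text
time_s: 16.95
ee_pos: [0.4019, -0.1869, 0.0239]
eef_rot: [-3.141, 0.0, -0.0]
force: [-0.0, 0.1, -2.5]
grip_width: 0.0237
grip_force: 40.0
```

Emit:
{"name": "move_arm", "arguments": {"targets": [[-1,0,0,-0.15,0,0,0],[-1,0,0,-0.45,0,0,0],[-1,0,0,-0.8,0,0,0],[-1,0,0,-1.2,0,0,0],[-1,0,0,-1.6,0,0,0],[-1,0,0,-2.0,0,0,0],[-1,0,0,-2.4,0,0,0],[-1,0,0,-2.8,0,0,0],[-1,0,0,-3.2,0,0,0],[-1,0,0,-3.5,0,0,0],[-1,0,0,-3.5,0,0,0]]}}

```text
time_s: 18.05
ee_pos: [0.4025, -0.1873, 0.2011]
eef_rot: [3.14, -0.003, -0.0]
force: [-1.1, 1.1, -2.7]
grip_width: 0.0239
grip_force: 40.0
```

```bash
python3 look.py st6; python3 -c "
from h import *
print(go([.345,-.19,.20],0))"
```

```text
[ 0.4025 -0.1873  0.2011] [-1.0536  1.0545 -2.7425]
scene [(0.84, array([ 0.5954, -0.1904,  0.048 ])), (0.7, array([ 0.5965, -0.0618,  0.048 ])), (0.43, array([ 0.6957, -0.4055,  0.048 ]))]
cap [366.7176 207.4824] [ 0.5961 -0.1876  0.092 ]
top [(0.59, array([ 0.5892, -0.058 ,  0.048 ])), (0.56, array([ 0.5994, -0.1799,  0.048 ]))]
cap [423.2951 157.8689] [ 0.7039 -0.2996  0.092 ]
cap [378.4522 197.758 ] [ 0.6005 -0.1874  0.092 ]
cap [325.2785 202.8797] [ 0.5849 -0.0563  0.092 ]
[-1.133e+00  6.500e-02 -3.600e-02 -1.000e-03  1.000e-03 -0.000e+00]
```

Jar undisturbed. I'll move back, turn, then go to the original place.

Emit:
{"name": "move_arm", "arguments": {"targets": [[-1,-0.3,0,0,0,0,0],[-1,-0.7,0.03,0,0,0,0],[-1,-1.0,0.06,0,0,0,0],[-1,-1.13,0.06,0,0,0,-0.05],[-1,-1.13,0.06,0,0,0,-0.14],[-1,-1.13,0.06,0,0,0,-0.24],[-1,-1.13,0.06,0,0,0,-0.34],[-1,-1.13,0.06,0,0,0,-0.44],[-1,-1.13,0.06,0,0,0,-0.54],[-1,-1.13,0.06,0,0,0,-0.64],[-1,-1.13,0.06,0,0,0,-0.72],[-1,-1.13,0.06,0,0,0,-0.78]]}}

```text
time_s: 19.45
ee_pos: [0.3452, -0.19, 0.1986]
eef_rot: [-3.141, 0.0, 0.783]
force: [-0.2, 0.6, -1.4]
grip_width: 0.0235
grip_force: 40.0
```

```bash
python3 -c "
from h import *
print(go([.465,-.032,.20],1.285))"
```

```text
[ 3.926e+00 -5.500e-01 -2.900e-02 -1.000e-03 -0.000e+00 -5.020e-01]
```

Emit:
{"name": "move_arm", "arguments": {"targets": [[-1,0.1,0,0,0,0,-0.1],[-1,0.4,-0.06,0,0,0,-0.22],[-1,0.8,-0.12,0,0,0,-0.34],[-1,1.3,-0.18,0,0,0,-0.44],[-1,1.8,-0.25,0,0,0,-0.5],[-1,2.3,-0.32,0,0,0,-0.502],[-1,2.8,-0.4,0,0,0,-0.502],[-1,3.3,-0.47,0,0,0,-0.502],[-1,3.7,-0.52,0,0,0,-0.502],[-1,3.9,-0.55,0,0,0,-0.502],[-1,3.93,-0.55,0,0,0,-0.502],[-1,3.93,-0.55,0,0,0,-0.502]]}}

```text
time_s: 20.65
ee_pos: [0.4656, -0.0326, 0.1987]
eef_rot: [-3.141, 0.0, 1.282]
force: [0.1, 0.0, -3.1]
grip_width: 0.0234
grip_force: 40.0
```

```bash
python3 -c "
from h import *
print(go([.465,-.032,.0195],1.285))"
```

```text
[ 9.000e-03 -1.300e-02  3.584e+00 -1.000e-03  0.000e+00 -3.000e-03]
```

Emit:
{"name": "move_arm", "arguments": {"targets": [[-1,0,0,0.3,0,0,0],[-1,0,0,0.8,0,0,0],[-1,0,0,1.3,0,0,0],[-1,0,0,1.8,0,0,0],[-1,0,0,2.3,0,0,0],[-1,0,0,2.8,0,0,0],[-1,0,0,3.2,0,0,0],[-1,0,0,3.45,0,0,0],[-1,0,0,3.55,0,0,0],[-1,0,0,3.585,0,0,0],[-1,0,0,3.585,0,0,0],[-1,0,0,3.585,0,0,0]]}}

```text
time_s: 21.85
ee_pos: [0.4664, -0.0323, 0.0204]
eef_rot: [3.14, -0.0, 1.282]
force: [0.2, 1.0, -1.7]
grip_width: 0.0237
grip_force: 40.0
```

Emit:
{"name": "move_arm", "arguments": {"targets": [[-1,0,0,0.01,0,0,0],[-1,0,0,0.015,0,0,0],[-1,0,0,0.015,0,0,0]]}}

```text
time_s: 22.15
ee_pos: [0.4661, -0.0322, 0.0191]
eef_rot: [3.141, -0.0, 1.282]
force: [-0.5, -0.0, -1.8]
grip_width: 0.0237
grip_force: 40.0
```

Emit:
{"name": "move_arm", "arguments": {"targets": [[-0.4,0,0,0,0,0,0],[-0.3,0,0,0,0,0,0],[-0.1,0,0,0,0,0,0],[0.2,0,0,0,0,0,0],[0.2,0,0,0,0,0,0],[0.2,0,0,0,0,0,0]]}}

```text
time_s: 22.75
ee_pos: [0.4659, -0.0322, 0.019]
eef_rot: [3.142, -0.0, 1.282]
force: [-0.0, -0.2, 0.2]
grip_width: 0.0559
grip_force: 0.0
```

Emit:
{"name": "move_arm", "arguments": {"targets": [[0.2,0,0,-0.3,0,0,0],[0.2,0,0,-0.8,0,0,0],[0.2,0,0,-1.4,0,0,0],[0.2,0,0,-2.1,0,0,0],[0.2,0,0,-2.8,0,0,0],[0.2,0,0,-3.4,0,0,0],[0.2,0,0,-3.8,0,0,0],[0.2,-1.0,0,-4,0,0,0],[0.2,-2.0,0,-4,0,0,0],[0.2,-2.4,0,-4,0,0,0],[0.2,-2.4,0,-4,0,0,0]]}}

```text
time_s: 23.85
ee_pos: [0.431, -0.1492, 0.219]
eef_rot: [3.141, 0.0, 1.279]
force: [-0.1, 0.2, -0.4]
grip_width: 0.0564
grip_force: 0.0
```

```bash
python3 look.py st7; python3 - <<'E'
from h import *
im,d=ctrl.camera('top'); im2,_=ctrl.camera('scene'); save('fin',np.vstack([im[110:300],im2[120:330]]))
E
```

```text
[ 0.431  -0.1492  0.219 ] [-0.0753  0.2478 -0.4024]
scene [(0.72, array([ 0.6003, -0.1853,  0.048 ])), (0.57, array([ 0.584 , -0.0566,  0.048 ]))]
cap [323.9643 195.1488] [ 0.5806 -0.0574  0.092 ]
cap [366.587  207.2935] [ 0.5967 -0.1869  0.092 ]
top [(0.54, array([ 0.5878, -0.0529,  0.048 ]))]
cap [378.4132 197.4431] [ 0.6012 -0.1873  0.092 ]
cap [325.4364 202.8848] [ 0.5849 -0.0567  0.092 ]
```

View pics/fin.png

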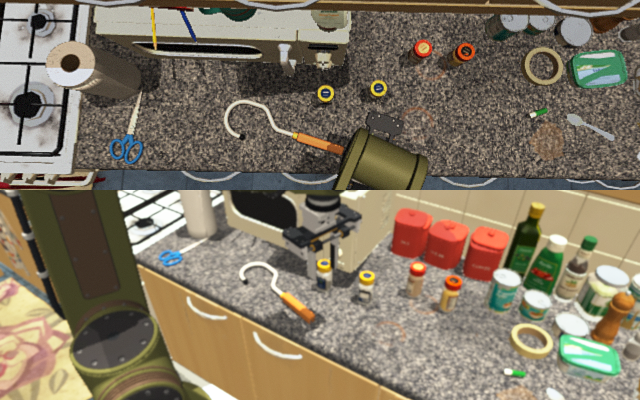

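The final view shows the hook lying flat in its old place, with its handle at (320,143). The jar stands upright at (378,89), and the red jars have not moved.

```bash
python3 -c "
from h import *
print(ctrl.hand_in())"
```

```text
the job is handed in; nothing more can be done
None
```

I drew the ochre-capped jar forward and it stands upright at about x = 0.60, y = -0.19 m, with the hook laid flat in its original place and released, the red-capped jars unmoved, and the job handed in at about 24 s; no verdict came back.

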